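# Build a kiln prop in the jig and hold the spring probe on its mark

### The job

Build the kiln prop between the four dowels of the wooden jig: the fireclay post first, then the spacer ring on it, then the top disc with its pencilled ring upward, each lowered in without dropping it and fully home. Then take the spring probe from its leaning holder and, holding it upright, press its tip lightly inside the pencilled ring so that the spring tip is pushed about half-way in. Finish while still holding it there, touching nothing else with it, and leave the other things on the table where they are.

Things in the scene. Friction and masses are not known exactly. Their poses are not given: they have to be found in the camera images.
- jig: fixed wooden jig: board 115 x 115 x 10 mm with four upright domed dowels, 12 mm diameter, tops 68 mm above the table (straight to 62 mm), at x, y = +-26.9 mm from the centre: a round pocket 64 mm across. Neighbouring dowels are 42 mm apart clear: fingers closing along the jig's x or y axis pass between them. Origin: centre of underside; z up, x and y along the board's edges.
- seat (a point): centre of the pocket's floor, on the top of the jig's board (10 mm above the table); axes as the jig's.
- post: kiln post, the prop's lowest part, a plain solid cylinder of cream fireclay, 60 mm diameter, 34 mm high, about 190 g, standing on the table. Origin: centre of its underside; z up.
- spacer: a cream fireclay ring, 60 mm outside diameter, 28 mm hole, 16 mm high, about 70 g, lying flat on the table. Origin: centre of its underside; z up.
- disc: top disc: cream fireclay, 60 mm diameter, 14 mm thick, no hole, about 80 g, lying flat with a pencilled ring on its upper face, off centre. Origin: centre of its underside; z up; the ring lies towards its x.
- spot (a point): centre of the pencilled ring (inside diameter 10 mm, outside 13 mm) on the disc's upper face, 12 mm from the disc's centre. It must be probed wherever it comes to lie. Axes as the disc's.
- holder: fixed wooden stand: base 90 x 72 mm, on it a 60 x 60 x 40 mm block leaning 0.35 rad (20 degrees) towards the holder's -x, with an 18 mm through hole along the lean where the probe sits, its collar on the block's upper face (about 68 mm above the table). Origin: centre of underside; z up.
- probe: spring probe, 114 mm, 120 g, in the holder and leaning with it. Along its z from the tip: plunger 7 mm diameter to 14 mm, steel stem 16 mm diameter to 48 mm, collar 30 mm diameter to 53 mm, square wooden handle 22 x 22 mm (faces across its x and y) to 108 mm, cap 18 mm diameter to 114 mm. Origin: tip with spring fully out; z from tip to handle. Draw it out along its z; 50 mm clears the holder.
- tip (a point): the rounded end of the probe's plunger, its lowest point; moves with the plunger. Axes as the probe's.
- plunger (a joint): how far the tip is pushed into the probe, m: 0 fully out, 0.010 fully in (hard stop). Spring: 0.8 N to start moving, plus 0.4 N per mm (about 2.8 N half-way).
- square_prop: a square cream fireclay prop, 35 x 35 x 30 mm; a bystander, to be left alone. Origin: centre of its underside.
- bowl: a small terracotta bowl, 84 mm across, 40 mm high; a bystander, to be left alone. Origin: centre of its underside.
- beaker: a terracotta beaker, 70 mm across, 65 mm high; a bystander, to be left alone. Origin: centre of its underside.
- phone: a black phone lying flat, 75 x 150 x 9 mm; a bystander, to be left alone. Origin: centre of its underside.
- rib: a spatula with wooden handle and steel blade, 170 mm long, lying flat; a bystander, to be left alone. Origin: middle of its length.
- big_disc: a larger plain cream fireclay disc, 90 mm across, 12 mm thick; a bystander, to be left alone. Origin: centre of its underside.
Mind the look-alikes: they are no part of the job. Leave any purple look-alike of the disc alone.

How it is judged:
On the way, in this order (a step that is already met when the one before it is completed fails the run):
1. the post stands on the pocket's floor, let go (z of post in the frame of seat between -0.003 and 0.003 m and horizontal distance between post and seat below 0.004 m and angle between post's own z axis and vertical below 0.06 rad and linear speed of post below 0.03 m/s and contact force between the fingers and post below 0.1 N), for 0.2 s.
2. the spacer lies flat on the post, let go (z of post in the frame of seat between -0.003 and 0.003 m and horizontal distance between each of post, spacer and seat below 0.004 m and angle between each of post, spacer's own z axis and vertical below 0.06 rad and linear speed of each of post, spacer below 0.03 m/s and z of spacer in the frame of seat between 0.031 and 0.037 m and contact force between the fingers and spacer below 0.1 N), for 0.2 s.
3. the disc lies flat on the spacer, ring upward, let go (z of post in the frame of seat between -0.003 and 0.003 m and horizontal distance between each of post, spacer, disc and seat below 0.004 m and angle between each of post, spacer, disc's own z axis and vertical below 0.06 rad and linear speed of each of post, spacer, disc below 0.03 m/s and z of spacer in the frame of seat between 0.031 and 0.037 m and z of disc in the frame of seat between 0.047 and 0.053 m and contact force between the fingers and disc below 0.1 N), for 0.2 s.
At the end, for the whole second after the job is handed in: Post, spacer, disc stacked in the pocket, let go: within 4 mm of its centre, 3 mm of height, 0.06 rad of flat. Probe held still, upright within 0.12 rad, touching only the disc, tip within 5 mm of the ring's centre, pushed in 1.5 to 8.5 of 10 mm, 0.8 to 6 N (all of step 3 and distance between tip and spot below 0.005 m and angle between probe's own z axis and vertical below 0.12 rad and value of joint plunger between 0.0015 and 0.0085 m and contact force between probe and disc between 0.8 and 6 N and contact force between the fingers and probe above 1 N and height (world z) of probe above 0.05 m and linear speed of probe below 0.02 m/s and contact force between probe and holder below 0.1 N and contact force between probe and jig below 0.1 N and contact force between the arm and disc below 0.1 N and contact force between the fingers and spacer below 0.1 N and contact force between the fingers and post below 0.1 N); the arm keeps its last pose, push and grip.
It fails at once if a fireclay part is dropped (falls freely from more than about 13 mm) ((linear speed of post above 0.5 m/s and contact force between the fingers and post below 0.1 N) or (linear speed of spacer above 0.5 m/s and contact force between the fingers and spacer below 0.1 N) or (linear speed of disc above 0.5 m/s and contact force between the fingers and disc below 0.1 N)).
It fails at once if the probe is pressed hard on the disc (over 12 N) (contact force between probe and disc above 12 N).
It fails at once if a bystander is disturbed (moved over 30 mm) (distance of any of square_prop, bowl, beaker, phone, rib, big_disc from where it was at the start of the episode above 0.03 m).
It also fails if it takes over 72 s, if anything falls off the work surface, if the arm or the gripper's body presses on something with over 40 N, if the wrist force passes 120 N, or if a joint passes its speed limit or range.

### The arm

A 7-joint arm with a two-finger parallel gripper is mounted at the origin on the work surface. World frame = base frame: x ahead of the robot, y to its left, z up, the work surface at z = 0. Lengths are in m, angles in rad, forces in N, time in s.
With the tool pointing down it reaches from about 0.4 to 0.85 m from the base axis. Payload 10.4 kg.
Tool frame: the origin (TCP) lies on the centre line of the jaws, within the pads' length; the fingertips stand 25 mm ahead of it and the grasp point (between the pads) lies 6 mm ahead of it; z points along the fingers, y is the line along which they close (so a half turn about z gives the same grasp; the last joint's range is limited). The gripper opens to 85 mm and grips with 20 to 120 N. Pads are 22 mm wide; open, the fingers measure 114 mm over their backs; the gripper's body (76 mm by 85 mm) begins 54 mm behind the grasp point. The pads swing forward as they close: fully open they stand 13 mm farther back than shut.
Start: joints at [-0.023, 0.332, -0.065, 1.46, 0.022, 1.35, -0.088], TCP at [0.625, 0, 0.256] pointing down, gripper open.
Joint ranges: [-2.6, 2.6], [-0.5, 2.12], [-1.47, 1.34], [0.16, 2.42], [-1.27, 4.41], [0.06, 2.06], [-2.6, 2.6]. Speed limits (rad/s): [2.22, 2.22, 2.79, 2.79, 3.14, 3.14, 3.14].

### API

Orientations are given as a unit quaternion [x, y, z, w].
In Python, from cell import * gives the robot as it stands. The module is installed in compiled form; this text tells all that it offers.
- The arm moves only by the tool drive_tool, never from a script. Its argument "plan" is a list of rows, each a list of 2 entries, a list of its own where there are three numbers: the shift along the tool's x, y, z as a fraction of full scale, then the turn, a rotation vector about the tool's x, y, z as a fraction of full scale. In form: [[[tx, ty, tz], [wx, wy, wz]], ...]. A call has exactly 8 rows; each row is the pose to reach, as a shift and turn from the pose commanded when the call began, along the tool's axes at that moment, turning the shorter way round; what a row does not reach only later rows make up. Full scale, the value 1, is 30 cm for a shift and pi rad for a turn. A row lasts 1/8 s, in which the tool goes at most 62.5 mm and 10.7 degrees, less where a joint would pass 70% of its speed; a pose out of reach is approached as far as the arm can. A call with a number of a shift or a turn outside -1 to 1 is refused whole. A call with a gripper value outside its range is refused whole. "grip" is the opening, from -1 (shut) to 1 (fully open), set as the call begins (left out, the last holds). The fingers move at their own pace and stop on an object; "squeeze" is the grip in N (left out, the last holds). Time passes only in rows, so rows that repeat a pose let the fingers close, or fill a call up. It gives the time, the measured TCP pose, the force, the opening and the grip force at its end, in the units of the state.
- read_state(): the state, without advancing time (a new reading comes with each control period).
- get_image(name): name is "scene" or "side" or "wrist"; returns a dict with "img" (480x640x3 uint8, blue, green, red), "depth" (480x640 float32, m along the optical axis (not along the pixel's ray), 0 where there is no reading), "fx", "fy", "cx", "cy" (pixels), "R" (3x3) and "t" (3): a world point X has camera coordinates R X + t. Camera axes: x right, y down, z forward; pixel columns grow to the right and rows downward; lengths in m; the calibration is good to about 2 mm. A picture is of the moment at which its call begins.
- job_done(): hands the job in; it is judged then, once.
The state is a dict: "time": time; "q": joint angles; "qd": joint speeds; "joint_torque": joint torques, N m; "eef_pos": TCP position; "eef_rot": TCP orientation; "force": force on the tool from outside, world axes, zero at the start; "wrist_torque": the same for the moment, N m; "gripper_width": finger opening in m; "grip_force": force on a finger pad.
Only numpy, scipy, OpenCV 4.12 (cv2) and the standard library are available. Lean on these libraries where they do the work, as an engineer would, in place of code of your own. Each camera call takes 0.05 s, during which the arm holds its last target. There are 200 camera calls.

## Working session

There is one attempt and no reset: what is moved stays moved. The work goes in short steps, Python scripts to look and compute and a tool call to move; the robot and the scene stay as the last step left them, time stands still between calls to the robot, and variables do not carry over. Pictures are saved under pics/ and viewed, at most 12 in all, crops included, and the job is handed in when it is done.

Besides the shell and the picture viewer there is one more tool, called in YAML: its name, and indented under it one key for each argument. drive_tool: Moves the arm, as the interface text tells. Shift numbers are shares of 30 cm and turn numbers shares of pi rad, none past 1 either way. Its arguments: {"type":"object","properties":{"plan":{"type":"array"},"grip":{"type":"number"},"squeeze":{"type":"number"}},"required":["plan"]}

```bash
mkdir -p pics; cat > h.py <<'E'
from cell import *
import numpy as np, cv2
from scipy.spatial.transform import Rotation as Ro
def cloud(d):
    z=d["depth"]; v,u=np.mgrid[:480,:640]
    c=np.stack([(u-d["cx"])/d["fx"]*z,(v-d["cy"])/d["fy"]*z,z],-1)
    return (c-d["t"])@d["R"]
def ray(d,u,v,h):
    r=np.array([(u-d["cx"])/d["fx"],(v-d["cy"])/d["fy"],1])@d["R"]; o=-d["R"].T@d["t"]
    return o+r*(h-o[2])/r[2]
def proj(d,X):
    c=d["R"]@np.array(X)+d["t"]; return c[0]/c[2]*d["fx"]+d["cx"],c[1]/c[2]*d["fy"]+d["cy"]
E
python3 - <<'E'
from h import *
import pickle
D={n:get_image(n) for n in("scene","side","wrist")}
pickle.dump(D,open("d0.pkl","wb"))
for n,d in D.items(): cv2.imwrite(f"pics/{n}0.png",d["img"]); print(n,-d["R"].T@d["t"],d["R"][2],(d["depth"]>0).mean())
s=read_state();print(s["time"],s["eef_pos"],s["eef_rot"],s["gripper_width"],s["force"])
E
```

```text
scene [1.07951431 0.37540794 0.79329589] [-0.54281737 -0.36453343 -0.75661396] 0.9960774739583333
side [-0.06225111 -0.75379322  0.57246643] [ 0.53031301  0.70674191 -0.46827768] 0.996083984375
wrist [0.62584065 0.07528768 0.37323798] [-0.00125698 -0.29809187 -0.95453636] 0.9959993489583333
0.15 [6.24760768e-01 1.57925600e-06 2.55716731e-01] [ 7.07097520e-01  7.07115848e-01 -3.89394221e-04 -3.50247761e-04] 0.08536072573897914 [ 1.01904722 -0.38338568  0.56348154]
```

View pics/scene0.png

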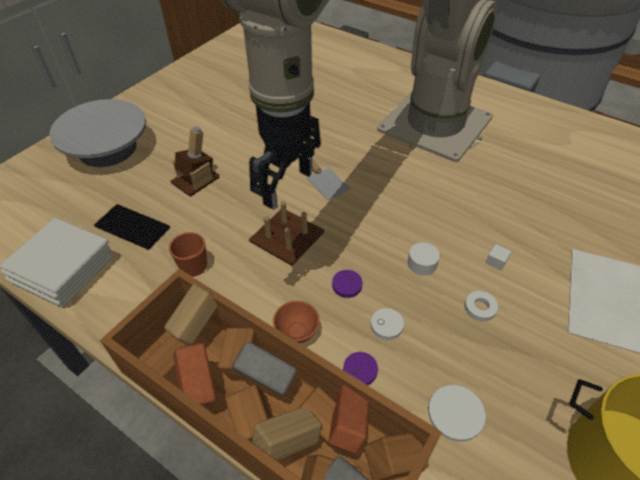

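View pics/side0.png

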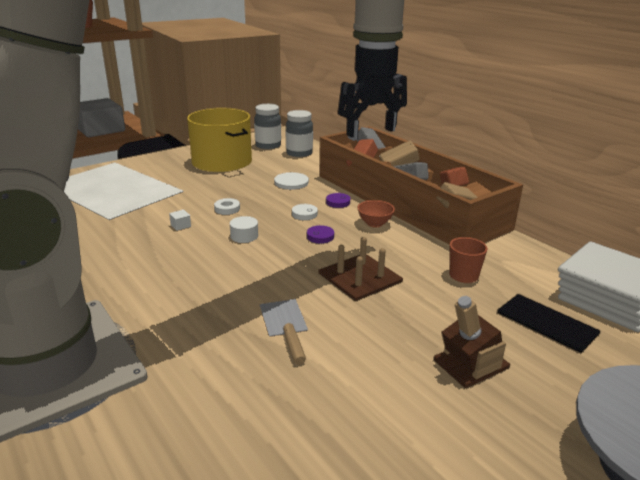

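The scene view shows the jig at (287,232), the post at (423,258), the spacer ring at (481,305), the holder with probe at (195,170) and the bowl at (296,322). Disc candidates are (387,323), white with a small ring; (457,412), larger, plain and white; and purple at (347,283) and (361,368). The one at (387,323) fits: cream, 60 mm, with the pencilled ring. I'll confirm it in a crop.

```bash
cat > m0.py <<'E'
from h import *
import pickle
D=pickle.load(open("d0.pkl","rb"))
for n,pts in (("scene",dict(post=(423,258),spacer=(470,305),disc=(387,326),big=(457,412),sq=(498,257))),("side",dict(post=(243,228),spacer=(218,206),disc=(300,212),big=(292,181),sq=(180,218)))):
    d=D[n];P=cloud(d);hsv=cv2.cvtColor(d["img"],cv2.COLOR_BGR2HSV)
    m=((hsv[...,1]<60)&(hsv[...,2]>90)&(P[...,2]>0.006)).astype(np.uint8)
    k,l=cv2.connectedComponents(m)
    for a,(u,v) in pts.items():
        i=l[v,u]
        if i==0: print(n,a,"none");continue
        Q=P[l==i]; zt=np.percentile(Q[:,2],90); T=(l==i)&(abs(P[...,2]-zt)<.003)
        q=P[T]; z=np.median(q[:,2]); 
        c=max(cv2.findContours(T.astype(np.uint8),cv2.RETR_EXTERNAL,cv2.CHAIN_APPROX_NONE)[0],key=len)[:,0]
        w=np.array([ray(d,x,y,z)[:2] for x,y in c],np.float32)
        e=cv2.fitEllipse(w); print(n,a,"z",z.round(4),"fit",np.round(e[0],4),np.round(e[1],4),len(q))
    # dowel tops
    p=P[(P[...,2]>.052)&(P[...,2]<.075)&(hsv[...,2]>60)]
    print(n,"table z",np.median(P[(P[...,2]<.01)&(P[...,2]>-.01)][:,2]))
s=D["scene"]
cv2.imwrite("pics/crop1.png",np.hstack([cv2.resize(s["img"][280:440,340:500],(400,400),interpolation=2),cv2.resize(s["img"][120:200,160:240],(400,400),interpolation=2)]))
cv2.imwrite("pics/crop2.png",np.hstack([cv2.resize(s["img"][195:275,240:320],(400,400),interpolation=2),cv2.resize(D["side"]["img"][285:385,425:525],(400,400),interpolation=2)]))
E
python3 m0.py
```

```text
scene post z 0.0337 fit [0.4483 0.1887] [0.056  0.0573] 467
scene spacer z 0.0158 fit [0.4815 0.3271] [0.0559 0.0568] 428
scene disc z 0.014 fit [0.6151 0.2009] [0.0562 0.0568] 576
scene big z 0.0117 fit [0.6954 0.3744] [0.0867 0.0874] 1966
scene sq z 0.0294 fit [0.3574 0.3103] [0.0379 0.0389] 209
scene table z -0.00018336915738272828
side post z 0.0329 fit [0.4425 0.1855] [0.0567 0.0587] 286
side spacer z 0.0147 fit [0.4759 0.3251] [0.0566 0.0593] 181
side disc z 0.0128 fit [0.6096 0.2003] [0.0564 0.0589] 227
side big z 0.0108 fit [0.6893 0.3728] [0.0847 0.0864] 331
side sq z 0.0286 fit [0.3517 0.3082] [0.0381 0.0415] 124
side table z -0.000648891810282744
```

View pics/crop1.png

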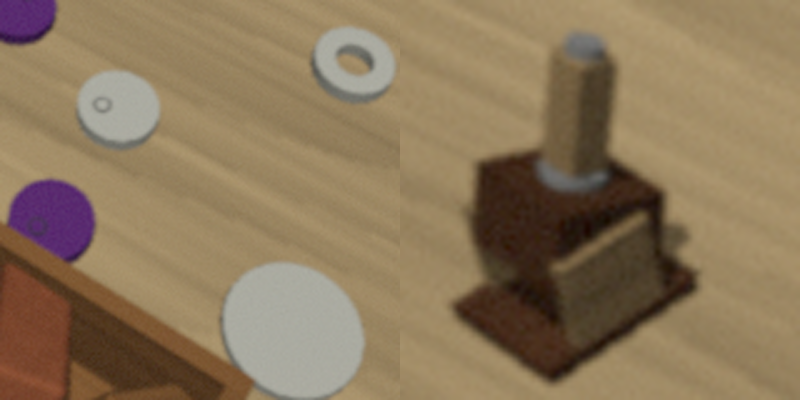

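View pics/crop2.png

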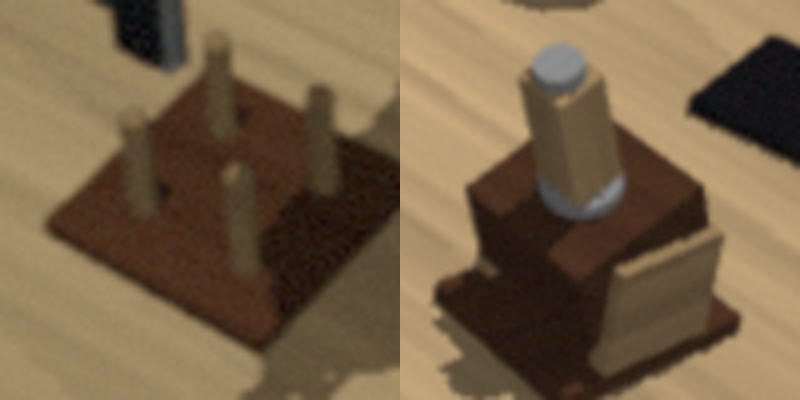

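The crop confirms the cream disc with a small ring at crop (100,105). The purple look-alike at crop (50,220) also has a ring, and the big disc has none. The jig dowels and the probe, leaning in its holder, are clearly visible.

```bash
cat > m1.py <<'E'
from h import *
import pickle
D=pickle.load(open("d0.pkl","rb"))
for n in D:
    d=D[n];P=cloud(d);hsv=cv2.cvtColor(d["img"],cv2.COLOR_BGR2HSV)
    J=(P[...,0]>.5)&(P[...,0]<.7)&(abs(P[...,1])<.15) if n!="wrist" else np.ones((480,640),bool)
    for lo,hi in((.052,.075),(.006,.013)):
        m=(J&(P[...,2]>lo)&(P[...,2]<hi)).astype(np.uint8)
        k,l,st,c=cv2.connectedComponentsWithStats(m)
        for i in range(1,k):
            if st[i,4]>12:
                q=P[l==i]; r=cv2.minAreaRect(q[:,:2].astype(np.float32))
                print(n,lo,st[i,4],np.round(c[i]),"mean",q.mean(0).round(4),"rect",np.round(r[0],4),np.round(r[1],3),round(r[2],1))
    Q=P.reshape(-1,3); col=hsv.reshape(-1,3)
    uv={"scene":(195,142),"side":(467,318)}.get(n)
    if uv:
        X=P[uv[1],uv[0]]; print(n,"handle px",X)
        s=(np.linalg.norm(Q[:,:2]-X[:2],axis=1)<.06)&(Q[:,2]>.085)&(Q[:,2]<.2)
        q=Q[s]; 
        for z in np.arange(.085,.14,.01):
            t=q[(q[:,2]>=z)&(q[:,2]<z+.01)]
            if len(t)>5: print(n,"slice",round(z,3),len(t),t.mean(0).round(4),np.ptp(t,axis=0).round(3))
E
python3 m1.py
```

```text
scene 0.052 44 [283. 205.] mean [ 0.5183 -0.1062  0.0615] rect [ 0.5166 -0.107 ] [0.014 0.01 ] 19.1
scene 0.052 38 [304. 216.] mean [ 0.5199 -0.052   0.0619] rect [ 0.5179 -0.052 ] [0.011 0.01 ] 12.7
scene 0.052 42 [267. 220.] mean [ 0.5722 -0.1072  0.0617] rect [ 0.5718 -0.1077] [0.01 0.01] 61.3
scene 0.052 43 [288. 231.] mean [ 0.5736 -0.0535  0.0627] rect [ 0.5727 -0.0545] [0.01  0.011] 29.1
scene 0.006 1712 [285. 239.] mean [ 0.5552 -0.077   0.0096] rect [ 0.551  -0.0815] [0.118 0.103] 89.3
scene 0.006 15 [357. 274.] mean [0.5528 0.0969 0.0123] rect [0.5531 0.0967] [0.008 0.01 ] 31.7
scene 0.006 141 [348. 289.] mean [0.591  0.1002 0.0111] rect [0.5889 0.0995] [0.034 0.059] 39.7
scene 0.006 13 [347. 290.] mean [0.5954 0.1012 0.0121] rect [0.5957 0.1011] [0.01  0.006] 48.0
scene 0.006 70 [304. 321.] mean [0.6961 0.0718 0.0102] rect [0.6951 0.0732] [0.03 0.01] 89.5
scene handle px [ 0.50660642 -0.3555277   0.10626749]
scene slice 0.085 58 [ 0.5069 -0.358   0.0902] [0.026 0.024 0.01 ]
scene slice 0.095 59 [ 0.5043 -0.3584  0.1003] [0.025 0.026 0.01 ]
scene slice 0.105 57 [ 0.499  -0.
[... 3011 characters left out ...]
.006 3220 [584. 202.] mean [ 0.8992 -0.0029  0.0119] rect [ 0.9008 -0.0034] [0.144 0.053] 49.8
wrist 0.006 8141 [251. 266.] mean [ 0.5465 -0.0759  0.01  ] rect [ 0.543  -0.0826] [0.115 0.115] 88.9
wrist 0.006 111 [594. 295.] mean [ 0.9356 -0.1104  0.0119] rect [ 0.9366 -0.1102] [0.023 0.011] 68.6
wrist 0.006 184 [ 80. 334.] mean [ 0.3393 -0.1623  0.0105] rect [ 0.3383 -0.1702] [0.065 0.016] 84.1
wrist 0.006 120 [389. 338.] mean [ 0.7054 -0.1683  0.0094] rect [ 0.7071 -0.1711] [0.053 0.018] 13.9
wrist 0.006 140 [398. 369.] mean [ 0.7193 -0.2129  0.0096] rect [ 0.7183 -0.212 ] [0.036 0.01 ] 18.3
wrist 0.006 132 [521. 441.] mean [ 0.8898 -0.3272  0.0093] rect [ 0.89   -0.3275] [0.039 0.005] 9.9
```

View pics/wrist0.png

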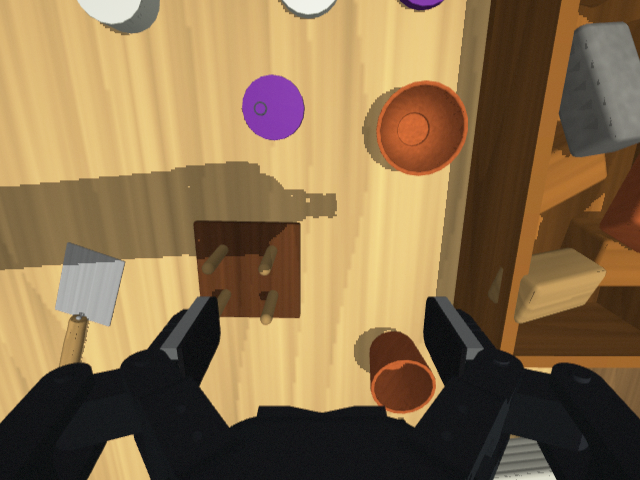

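The wrist view shows the jig at (250,268), seen by this camera at (0.543, −0.083) and about square to world. A purple look-alike is at (273,107). Now I move over the post.

drive_tool:
  plan:
    - [[0.1, -0.1, 0], [0, 0, 0]]
    - [[0.25, -0.24, 0.05], [0, 0, 0]]
    - [[0.4, -0.38, 0.1], [0, 0, 0]]
    - [[0.52, -0.5, 0.15], [0, 0, 0]]
    - [[0.6, -0.58, 0.19], [0, 0, 0]]
    - [[0.62, -0.6, 0.2], [0, 0, 0]]
    - [[0.62, -0.6, 0.2], [0, 0, 0]]
    - [[0.62, -0.6, 0.2], [0, 0, 0]]
  grip: 1
  squeeze: 40

```text
time: 1.15
eef_pos: [0.4461, 0.185, 0.1967]
eef_rot: [0.708, 0.706, 0.0, 0.0]
force: [0.1, 0.2, 0.3]
gripper_width: 0.0852
grip_force: 0.0
```

```bash
cat > wm.py <<'E'
from h import *
import sys
# measure round top faces in the wrist view, near expected xy and height; print in world and relative to TCP (tool axes)
def top(d,xy,h,rad=.05,tol=.004):
    P=cloud(d); hsv=cv2.cvtColor(d["img"],cv2.COLOR_BGR2HSV)
    T=((abs(P[...,2]-h)<tol)&(np.hypot(P[...,0]-xy[0],P[...,1]-xy[1])<rad)&(hsv[...,1]<90)&(hsv[...,2]>90)).astype(np.uint8)
    T=cv2.morphologyEx(T,cv2.MORPH_OPEN,np.ones((3,3)))
    k,l,st,_=cv2.connectedComponentsWithStats(T); i=1+np.argmax(st[1:,4])
    z=np.median(P[l==i][:,2])
    c=max(cv2.findContours((l==i).astype(np.uint8),0,cv2.CHAIN_APPROX_NONE)[0],key=len)
    e=cv2.fitEllipse(np.array([ray(d,x,y,z)[:2] for x,y in c[:,0]],np.float32))
    return np.array([*e[0],z]),e[1],c
if __name__=="__main__":
    x,y,h=map(float,sys.argv[1:4]); d=get_image("wrist"); s=read_state()
    X,ax,c=top(d,(x,y),h); R=Ro.from_quat(s["eef_rot"])
    print("top",X.round(4),np.round(ax,4),c[:,0].min(0),c[:,0].max(0)); print("tcp",np.round(s["eef_pos"],4),R.as_matrix().round(3).tolist(),"t",s["time"])
    print("rel/0.3",(R.inv().apply(X-s["eef_pos"])/.3).round(4))
    if len(sys.argv)>4: cv2.imwrite(sys.argv[4],d["img"])
E
python3 wm.py .447 .188 .034
```

```text
top [0.447  0.1875 0.034 ] [0.0581 0.0586] [286 182] [357 250]
tcp [0.446  0.185  0.1966] [[0.002, 1.0, 0.001], [1.0, -0.002, 0.0], [0.0, 0.001, -1.0]] t 1.2
rel/0.3 [0.0082 0.0028 0.5421]
```

drive_tool:
  plan:
    - [[0.008, 0.003, 0.1], [0, 0, 0]]
    - [[0.008, 0.003, 0.22], [0, 0, 0]]
    - [[0.008, 0.003, 0.34], [0, 0, 0]]
    - [[0.008, 0.003, 0.44], [0, 0, 0]]
    - [[0.008, 0.003, 0.51], [0, 0, 0]]
    - [[0.008, 0.003, 0.54], [0, 0, 0]]
    - [[0.008, 0.003, 0.553], [0, 0, 0]]
    - [[0.008, 0.003, 0.553], [0, 0, 0]]

```text
time: 2.2
eef_pos: [0.4464, 0.1884, 0.0309]
eef_rot: [0.707, 0.707, 0.0, 0.0]
force: [0.3, -0.5, 0.0]
gripper_width: 0.0856
grip_force: 0.0
```

drive_tool:
  plan:
    - [[0, 0, 0], [0, 0, 0]]
    - [[0, 0, 0], [0, 0, 0]]
    - [[0, 0, 0], [0, 0, 0]]
    - [[0, 0, 0], [0, 0, 0]]
    - [[0, 0, 0], [0, 0, 0]]
    - [[0, 0, 0], [0, 0, 0]]
    - [[0, 0, -0.1], [0, 0, 0]]
    - [[0, 0, -0.2], [0, 0, 0]]
  grip: -1
  squeeze: 40

```text
time: 3.2
eef_pos: [0.4456, 0.1883, 0.0911]
eef_rot: [0.707, 0.707, -0.0, -0.0]
force: [0.8, -0.4, -2.6]
gripper_width: 0.0588
grip_force: 44.4
```

drive_tool:
  plan:
    - [[-0.03, 0.01, -0.1], [0, 0, 0]]
    - [[-0.2, 0.07, -0.16], [0, 0, 0]]
    - [[-0.4, 0.14, -0.16], [0, 0, 0.002]]
    - [[-0.6, 0.21, -0.16], [0, 0, 0.004]]
    - [[-0.77, 0.27, -0.16], [0, 0, 0.006]]
    - [[-0.87, 0.31, -0.16], [0, 0, 0.006]]
    - [[-0.9, 0.327, -0.16], [0, 0, 0.006]]
    - [[-0.903, 0.327, -0.16], [0, 0, 0.006]]

```text
time: 4.2
eef_pos: [0.5439, -0.0821, 0.1383]
eef_rot: [0.714, 0.7, 0.0, -0.0]
force: [-0.5, 0.7, -1.7]
gripper_width: 0.0588
grip_force: 44.6
```

```bash
cat > wj.py <<'E'
from h import *
import sys
from wm import top
h=float(sys.argv[1]) # expected height of held part top
d=get_image("wrist"); s=read_state(); P=cloud(d); R=Ro.from_quat(s["eef_rot"])
X,ax,c=top(d,s["eef_pos"][:2],h,tol=.008)
print("held",X.round(4),np.round(ax,4),"tcp",np.round(s["eef_pos"],4),s["time"])
J=np.hypot(P[...,0]-.5435,P[...,1]+.083)<.06
m=(J&(P[...,2]>.054)&(P[...,2]<.075)).astype(np.uint8)
k,l,st,_=cv2.connectedComponentsWithStats(m)
for i in range(1,k):
    if st[i,4]>30:
        q=P[l==i];print(st[i,4],"dowel",q.mean(0).round(4),cv2.minEnclosingCircle(q[:,:2].astype(np.float32)))
m=(np.max(abs(P[...,:2]-[.5435,-.083]),-1)<.08)&(abs(P[...,2]-.01)<.003)
r=cv2.minAreaRect(P[m][:,:2].astype(np.float32)); print("board",r)
cv2.imwrite(sys.argv[2],d["img"])
E
python3 wj.py .134 pics/j1.png
```

```text
held [ 0.5449 -0.0809  0.1409] [0.0578 0.0636] tcp [ 0.5438 -0.0814  0.1383] 4.25
413 dowel [ 0.5178 -0.0543  0.0646] ((0.5170210599899292, -0.05626890808343887), 0.005926575046032667)
403 dowel [ 0.5699 -0.0552  0.0649] ((0.5704072713851929, -0.056777238845825195), 0.005949200596660376)
board ((0.5433261394500732, -0.07802542299032211), (0.10477407276630402, 0.1152627170085907), 88.9006118774414)
```

View pics/j1.png

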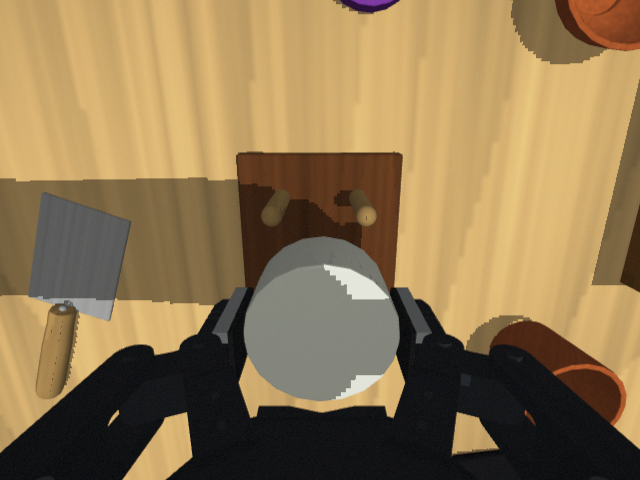

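The held post is at (321,325), and the two visible dowels are at (273,208) and (365,208). I'll refit the post's top with a tight height band.

```bash
sed -i 's/tol=.008/tol=float(sys.argv[3])/' wj.py; python3 wj.py .1412 pics/j2.png .0025 | head -1; python3 wj.py .1412 pics/j2.png .0015 | head -1
```

```text
held [ 0.5447 -0.0822  0.1409] [0.0583 0.0592] tcp [ 0.5437 -0.081   0.1383] 4.3
held [ 0.5446 -0.0821  0.141 ] [0.0581 0.0583] tcp [ 0.5438 -0.0809  0.1384] 4.35
```

drive_tool:
  plan:
    - [[-0.004, -0.005, 0], [0, 0, 0]]
    - [[-0.004, -0.005, 0.05], [0, 0, 0]]
    - [[-0.004, -0.005, 0.09], [0, 0, 0]]
    - [[-0.004, -0.005, 0.12], [0, 0, 0]]
    - [[-0.004, -0.005, 0.14], [0, 0, 0]]
    - [[-0.004, -0.005, 0.155], [0, 0, 0]]
    - [[-0.004, -0.005, 0.17], [0, 0, 0]]
    - [[-0.004, -0.005, 0.17], [0, 0, 0]]

```text
time: 5.35
eef_pos: [0.5424, -0.0836, 0.0872]
eef_rot: [0.714, 0.7, -0.0, -0.0]
force: [0.7, 0.3, -1.6]
gripper_width: 0.0588
grip_force: 44.6
```

drive_tool:
  plan:
    - [[0, 0, 0.03], [0, 0, 0]]
    - [[0, 0, 0.06], [0, 0, 0]]
    - [[0, 0, 0.09], [0, 0, 0]]
    - [[0, 0, 0.115], [0, 0, 0]]
    - [[0, 0, 0.135], [0, 0, 0]]
    - [[0, 0, 0.147], [0, 0, 0]]
    - [[0, 0, 0.152], [0, 0, 0]]
    - [[0, 0, 0.152], [0, 0, 0]]

```text
time: 6.35
eef_pos: [0.5426, -0.0836, 0.0419]
eef_rot: [0.714, 0.7, 0.0, 0.0]
force: [-0.2, -0.4, -1.5]
gripper_width: 0.0584
grip_force: 44.8
```

drive_tool:
  plan:
    - [[0, 0, 0.003], [0, 0, 0]]
    - [[0, 0, 0.003], [0, 0, 0]]
    - [[0, 0, 0.003], [0, 0, 0]]
    - [[0, 0, 0.003], [0, 0, 0]]
    - [[0, 0, -0.06], [0, 0, 0]]
    - [[0, 0, -0.2], [0, 0, 0]]
    - [[0, 0, -0.4], [0, 0, 0]]
    - [[0, 0, -0.5], [0, 0, 0]]
  grip: 1

```text
time: 7.35
eef_pos: [0.5436, -0.0838, 0.1968]
eef_rot: [0.714, 0.7, 0.002, 0.002]
force: [1.0, -0.6, -0.9]
gripper_width: 0.0852
grip_force: 0.0
```

```bash
python3 wm.py .5432 -.0832 .044;python3 - <<'E'
from h import *
import numpy as np
X=np.array([.478,.3255,.19]);s=read_state();R=Ro.from_quat(s["eef_rot"]);print(R.inv().apply(X-s["eef_pos"])/.3,s["eef_pos"])
E
```

```text
top [ 0.5437 -0.0847  0.044 ] [0.0581 0.0589] [283 187] [356 258]
tcp [ 0.5448 -0.084   0.1998] [[0.019, 1.0, 0.009], [1.0, -0.019, -0.001], [-0.001, 0.009, -1.0]] t 7.4
rel/0.3 [-0.0021 -0.0084  0.5194]
[ 1.36038922 -0.24907511  0.02976242] [ 0.54482659 -0.08396332  0.19982181]
```

drive_tool:
  plan:
    - [[0.08, -0.02, 0], [0, 0, 0]]
    - [[0.2, -0.05, 0], [0, 0, 0]]
    - [[0.35, -0.07, 0], [0, 0, 0]]
    - [[0.5, -0.1, 0], [0, 0, 0]]
    - [[0.65, -0.13, 0], [0, 0, 0]]
    - [[0.8, -0.16, 0], [0, 0, 0]]
    - [[0.92, -0.18, 0], [0, 0, 0]]
    - [[1, -0.2, 0], [0, 0, 0]]

```text
time: 8.4
eef_pos: [0.4877, 0.2194, 0.193]
eef_rot: [0.713, 0.701, 0.001, 0.0]
force: [-0.6, -0.1, 0.3]
gripper_width: 0.0851
grip_force: 0.0
```

drive_tool:
  plan:
    - [[0.12, -0.02, 0], [0, 0, 0]]
    - [[0.22, -0.03, 0.02], [0, 0, 0]]
    - [[0.3, -0.05, 0.05], [0, 0, 0]]
    - [[0.35, -0.05, 0.08], [0, 0, 0]]
    - [[0.36, -0.05, 0.1], [0, 0, 0]]
    - [[0.36, -0.05, 0.1], [0, 0, 0]]
    - [[0.36, -0.05, 0.1], [0, 0, 0]]
    - [[0.36, -0.05, 0.1], [0, 0, 0]]

```text
time: 9.4
eef_pos: [0.4757, 0.3251, 0.1623]
eef_rot: [0.714, 0.7, 0.0, 0.0]
force: [0.1, 0.5, -0.2]
gripper_width: 0.0852
grip_force: 0.0
```

```bash
python3 wm.py .478 .3255 .016
```

```text
top [0.4806 0.3267 0.0159] [0.058  0.0586] [289 186] [364 258]
tcp [0.4755 0.3253 0.1622] [[0.02, 1.0, 0.001], [1.0, -0.02, 0.0], [0.0, 0.001, -1.0]] t 9.45
rel/0.3 [0.005  0.0164 0.4876]
```

drive_tool:
  plan:
    - [[0.005, 0.014, 0.1], [0, 0, 0]]
    - [[0.005, 0.014, 0.2], [0, 0, 0]]
    - [[0.005, 0.014, 0.3], [0, 0, 0]]
    - [[0.005, 0.014, 0.37], [0, 0, 0]]
    - [[0.005, 0.014, 0.42], [0, 0, 0]]
    - [[0.005, 0.014, 0.437], [0, 0, 0]]
    - [[0.005, 0.014, 0.442], [0, 0, 0]]
    - [[0.005, 0.014, 0.442], [0, 0, 0]]

```text
time: 10.45
eef_pos: [0.4798, 0.3274, 0.0299]
eef_rot: [0.714, 0.7, 0.001, 0.0]
force: [-0.5, -0.5, -0.2]
gripper_width: 0.0854
grip_force: 0.0
```

drive_tool:
  plan:
    - [[0, 0, 0], [0, 0, 0]]
    - [[0, 0, 0], [0, 0, 0]]
    - [[0, 0, 0], [0, 0, 0]]
    - [[0, 0, 0], [0, 0, 0]]
    - [[0, 0, 0], [0, 0, 0]]
    - [[0, 0, 0], [0, 0, 0]]
    - [[0, 0, -0.1], [0, 0, 0]]
    - [[0, 0, -0.25], [0, 0, 0]]
  grip: -1
  squeeze: 40

```text
time: 11.45
eef_pos: [0.4786, 0.3265, 0.104]
eef_rot: [0.714, 0.7, -0.001, -0.0]
force: [0.8, 0.3, -0.6]
gripper_width: 0.0575
grip_force: 42.9
```

drive_tool:
  plan:
    - [[-0.04, 0.01, -0.05], [0, 0, 0]]
    - [[-0.15, 0.03, -0.09], [0, 0, 0]]
    - [[-0.3, 0.05, -0.09], [0, 0, 0]]
    - [[-0.45, 0.08, -0.09], [0, 0, 0]]
    - [[-0.6, 0.11, -0.09], [0, 0, 0]]
    - [[-0.75, 0.14, -0.09], [0, 0, 0]]
    - [[-0.9, 0.16, -0.09], [0, 0, 0]]
    - [[-1, 0.18, -0.09], [0, 0, 0]]

```text
time: 12.45
eef_pos: [0.5274, 0.023, 0.1308]
eef_rot: [0.715, 0.7, -0.001, 0.0]
force: [0.8, -0.5, -1.5]
gripper_width: 0.0575
grip_force: 42.9
```

drive_tool:
  plan:
    - [[-0.12, 0.02, 0], [0, 0, 0]]
    - [[-0.22, 0.04, 0], [0, 0, 0]]
    - [[-0.3, 0.05, 0], [0, 0, 0]]
    - [[-0.345, 0.06, 0], [0, 0, 0]]
    - [[-0.36, 0.06, 0], [0, 0, 0]]
    - [[-0.36, 0.06, 0], [0, 0, 0]]
    - [[-0.36, 0.06, 0], [0, 0, 0]]
    - [[-0.36, 0.06, 0], [0, 0, 0]]

```text
time: 13.45
eef_pos: [0.5438, -0.0814, 0.1313]
eef_rot: [0.713, 0.701, 0.0, -0.0]
force: [1.1, 0.4, -0.9]
gripper_width: 0.0577
grip_force: 42.9
```

```bash
python3 wj.py .117 pics/j3.png .004; python3 wj.py .117 pics/j3.png .0025|head -1
```

```text
held [ 0.5447 -0.0814  0.1166] [0.0578 0.0596] tcp [ 0.5438 -0.0816  0.1313] 13.5
446 dowel [ 0.5177 -0.0542  0.0646] ((0.516863226890564, -0.05539259687066078), 0.006181034259498119)
446 dowel [ 0.5699 -0.0552  0.0646] ((0.5704101920127869, -0.05641971156001091), 0.006183468736708164)
board ((0.5432817339897156, -0.08281144499778748), (0.11415582150220871, 0.11514956504106522), 88.91350555419922)
held [ 0.5447 -0.0819  0.1167] [0.0579 0.0588] tcp [ 0.5437 -0.0817  0.1313] 13.55
```

drive_tool:
  plan:
    - [[-0.0045, -0.0045, 0.02], [0, 0, 0]]
    - [[-0.0045, -0.0045, 0.06], [0, 0, 0]]
    - [[-0.0045, -0.0045, 0.09], [0, 0, 0]]
    - [[-0.0045, -0.0045, 0.115], [0, 0, 0]]
    - [[-0.0045, -0.0045, 0.14], [0, 0, 0]]
    - [[-0.0045, -0.0045, 0.16], [0, 0, 0]]
    - [[-0.0045, -0.0045, 0.177], [0, 0, 0]]
    - [[-0.0045, -0.0045, 0.182], [0, 0, 0]]

```text
time: 14.55
eef_pos: [0.5423, -0.0835, 0.0763]
eef_rot: [0.714, 0.7, -0.0, -0.0]
force: [-0.4, -0.4, -0.1]
gripper_width: 0.0574
grip_force: 42.9
```

drive_tool:
  plan:
    - [[0, 0, 0.005], [0, 0, 0]]
    - [[0, 0, 0.005], [0, 0, 0]]
    - [[0, 0, 0.005], [0, 0, 0]]
    - [[0, 0, 0.005], [0, 0, 0]]
    - [[0, 0, -0.05], [0, 0, 0]]
    - [[0, 0, -0.16], [0, 0, 0]]
    - [[0, 0, -0.28], [0, 0, 0]]
    - [[0, 0, -0.36], [0, 0, 0]]
  grip: 1

```text
time: 15.55
eef_pos: [0.543, -0.0836, 0.1878]
eef_rot: [0.714, 0.7, 0.001, 0.001]
force: [0.7, 0.1, -0.4]
gripper_width: 0.0856
grip_force: 0.0
```

```bash
python3 wm.py .5432 -.0832 .060
```

```text
top [ 0.5434 -0.0837  0.0599] [0.058  0.0588] [280 192] [360 269]
tcp [ 0.5442 -0.0837  0.1907] [[0.019, 1.0, 0.007], [1.0, -0.019, -0.001], [-0.0, 0.007, -1.0]] t 15.6
rel/0.3 [-0.     -0.0054  0.4358]
```

drive_tool:
  plan:
    - [[0.08, 0.02, 0], [0, 0, 0]]
    - [[0.24, 0.05, 0], [0, 0, 0]]
    - [[0.42, 0.09, 0], [0, 0, 0]]
    - [[0.6, 0.13, 0], [0, 0, 0]]
    - [[0.78, 0.18, 0], [0, 0, 0]]
    - [[0.91, 0.21, 0.02], [0, 0, 0]]
    - [[0.95, 0.216, 0.05], [0, 0, 0]]
    - [[0.95, 0.216, 0.06], [0, 0, 0]]

```text
time: 16.6
eef_pos: [0.6121, 0.2003, 0.1662]
eef_rot: [0.713, 0.701, -0.0, -0.0]
force: [0.2, -1.2, 0.8]
gripper_width: 0.0855
grip_force: 0.0
```

```bash
python3 wm.py .613 .2007 .014 pics/disc.png
```

```text
top [0.6138 0.2    0.014 ] [0.0584 0.0588] [286 186] [359 258]
tcp [0.6123 0.1988 0.1661] [[0.02, 1.0, -0.001], [1.0, -0.02, -0.001], [-0.001, -0.001, -1.0]] t 16.65
rel/0.3 [0.0047 0.0053 0.507 ]
```

View pics/disc.png

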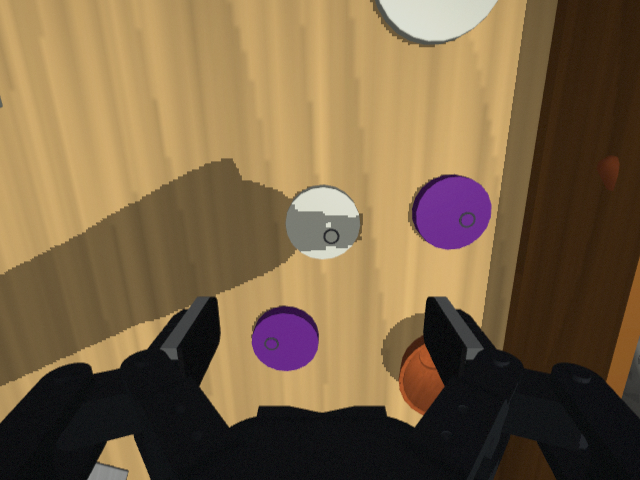

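Spacer is home: its top is at 0.060 m and centred. In this view the disc with the pencilled ring is at (322,222), ring at (331,236). The purple discs at (451,212) and (285,338) are clear of the fingers.

drive_tool:
  plan:
    - [[0.002, 0.003, 0.1], [0, 0, 0]]
    - [[0.002, 0.003, 0.2], [0, 0, 0]]
    - [[0.002, 0.003, 0.3], [0, 0, 0]]
    - [[0.002, 0.003, 0.38], [0, 0, 0]]
    - [[0.002, 0.003, 0.43], [0, 0, 0]]
    - [[0.002, 0.003, 0.45], [0, 0, 0]]
    - [[0.002, 0.003, 0.456], [0, 0, 0]]
    - [[0.002, 0.003, 0.456], [0, 0, 0]]

```text
time: 17.65
eef_pos: [0.6139, 0.2009, 0.0306]
eef_rot: [0.714, 0.7, 0.001, 0.0]
force: [0.7, -1.3, 0.4]
gripper_width: 0.0857
grip_force: 0.0
```

drive_tool:
  plan:
    - [[0, 0, 0], [0, 0, 0]]
    - [[0, 0, 0], [0, 0, 0]]
    - [[0, 0, 0], [0, 0, 0]]
    - [[0, 0, 0], [0, 0, 0]]
    - [[0, 0, 0], [0, 0, 0]]
    - [[0, 0, 0], [0, 0, 0]]
    - [[0, 0, -0.1], [0, 0, 0]]
    - [[0, 0, -0.25], [0, 0, 0]]
  grip: -1
  squeeze: 40

```text
time: 18.65
eef_pos: [0.6125, 0.2005, 0.1045]
eef_rot: [0.714, 0.7, -0.001, -0.001]
force: [0.9, 0.3, 0.4]
gripper_width: 0.0574
grip_force: 42.7
```

drive_tool:
  plan:
    - [[-0.04, -0.01, -0.06], [0, 0, 0]]
    - [[-0.2, -0.05, -0.12], [0, 0, 0]]
    - [[-0.38, -0.09, -0.12], [0, 0, 0]]
    - [[-0.56, -0.13, -0.12], [0, 0, 0]]
    - [[-0.74, -0.17, -0.12], [0, 0, 0]]
    - [[-0.88, -0.2, -0.12], [0, 0, 0]]
    - [[-0.94, -0.216, -0.12], [0, 0, 0]]
    - [[-0.95, -0.216, -0.12], [0, 0, 0]]

```text
time: 19.65
eef_pos: [0.5428, -0.0838, 0.1406]
eef_rot: [0.714, 0.7, -0.0, -0.0]
force: [1.1, 0.3, -0.4]
gripper_width: 0.0575
grip_force: 42.8
```

```bash
python3 wj.py .124 pics/j4.png .004; python3 wj.py .124 pics/j4.png .0025|head -1
```

```text
held [ 0.5438 -0.0844  0.1236] [0.058  0.0601] tcp [ 0.5432 -0.0827  0.1407] 19.7
403 dowel [ 0.5177 -0.0542  0.0647] ((0.5169359445571899, -0.05600983649492264), 0.006010131444782019)
396 dowel [ 0.5699 -0.0553  0.0647] ((0.5705260634422302, -0.05686243250966072), 0.005889685358852148)
2531 dowel [ 0.5436 -0.0665  0.0597] ((0.5431244969367981, -0.08078467100858688), 0.029541976749897003)
board ((0.5433951020240784, -0.07792636752128601), (0.10486673563718796, 0.11507377028465271), 88.87481689453125)
held [ 0.5442 -0.0836  0.1237] [0.058  0.0596] tcp [ 0.5435 -0.0817  0.1407] 19.75
```

drive_tool:
  plan:
    - [[0.003, -0.003, 0.02], [0, 0, 0]]
    - [[0.003, -0.003, 0.05], [0, 0, 0]]
    - [[0.003, -0.003, 0.08], [0, 0, 0]]
    - [[0.003, -0.003, 0.105], [0, 0, 0]]
    - [[0.003, -0.003, 0.125], [0, 0, 0]]
    - [[0.003, -0.003, 0.145], [0, 0, 0]]
    - [[0.003, -0.003, 0.158], [0, 0, 0]]
    - [[0.003, -0.003, 0.162], [0, 0, 0]]

```text
time: 20.75
eef_pos: [0.5424, -0.082, 0.0921]
eef_rot: [0.714, 0.7, 0.0, -0.0]
force: [-0.0, 0.4, 0.7]
gripper_width: 0.057
grip_force: 42.8
```

drive_tool:
  plan:
    - [[0, 0, 0.004], [0, 0, 0]]
    - [[0, 0, 0.004], [0, 0, 0]]
    - [[0, 0, 0.004], [0, 0, 0]]
    - [[0, 0, 0.004], [0, 0, 0]]
    - [[0, 0, -0.05], [0, 0, 0]]
    - [[0, 0, -0.18], [0, 0, 0]]
    - [[0, 0, -0.34], [0, 0, 0]]
    - [[0, 0, -0.45], [0, 0, 0]]
  grip: 1

```text
time: 21.75
eef_pos: [0.5429, -0.082, 0.2309]
eef_rot: [0.714, 0.7, 0.001, 0.001]
force: [0.8, -0.0, -0.1]
gripper_width: 0.0859
grip_force: 0.0
```

```bash
python3 - <<'E'
from h import *
from wm import top
import pickle
for n in("wrist","wrist","scene"):
    d=get_image(n); s=read_state(); pickle.dump(d,open(f"disc_{n}.pkl","wb"))
    off=(0.004,0.003) if n=="scene" else (0,0)
    try:
        X,ax,c=top(d,(.5435+off[0],-.0835+off[1]),.074)
    except Exception as e: print(n,e); continue
    x0,y0=c[:,0].min(0);x1,y1=c[:,0].max(0)
    print(n,X.round(4),np.round(ax,4),"box",x0,y0,x1,y1,"tcp",s["eef_pos"].round(4) if hasattr(s["eef_pos"],"round") else s["eef_pos"],s["time"])
    if n=="wrist": cv2.imwrite("pics/ringcrop.png",cv2.resize(d["img"][y0-5:y1+5,x0-5:x1+5],(500,500),interpolation=2)); print("crop",x0-5,y0-5,x1-x0+10,y1-y0+10)
E
```

```text
wrist [ 0.5434 -0.083   0.074 ] [0.0583 0.0589] box 284 186 356 257 tcp [ 0.5444 -0.0821  0.235 ] 21.8
crop 279 181 82 81
wrist [ 0.5434 -0.083   0.074 ] [0.0583 0.0591] box 282 185 353 255 tcp [ 0.5443 -0.0821  0.2327] 21.85
crop 277 180 81 80
scene [ 0.5445 -0.0814  0.0737] [0.0575 0.0597] box 271 203 299 224 tcp [ 0.5434 -0.0821  0.2302] 21.9
```

View pics/ringcrop.png

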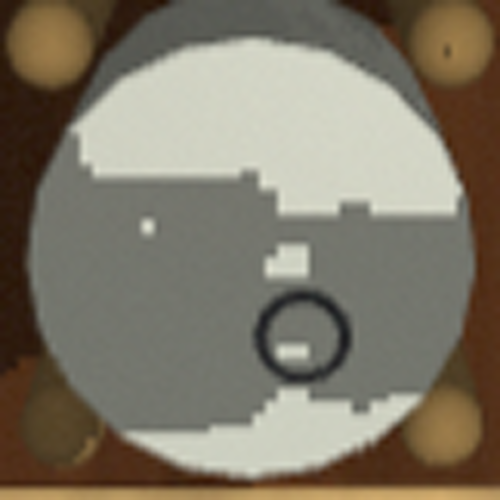

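The disc is home: top at 0.074 m, centred within 0.5 mm. The ring is at crop (302,337), i.e. image pixel (326,234). Next is the probe.

drive_tool:
  plan:
    - [[-0.08, -0.01, -0.03], [0, 0, 0]]
    - [[-0.24, -0.04, -0.08], [0, 0, 0]]
    - [[-0.42, -0.07, -0.13], [0, 0, 0]]
    - [[-0.6, -0.1, -0.16], [0, 0, 0]]
    - [[-0.77, -0.13, -0.16], [0, 0, 0]]
    - [[-0.89, -0.15, -0.16], [0, 0, 0]]
    - [[-0.93, -0.16, -0.16], [0, 0, 0]]
    - [[-0.93, -0.16, -0.16], [0, 0, 0]]

```text
time: 22.9
eef_pos: [0.4888, -0.3599, 0.2746]
eef_rot: [0.714, 0.7, -0.0, -0.001]
force: [0.4, 0.2, 0.3]
gripper_width: 0.0854
grip_force: 0.0
```

```bash
python3 - <<'E'
from h import *
import pickle
d=pickle.load(open("disc_wrist.pkl","rb")); print("spot",ray(d,325.5,233.5,.074))
d=get_image("wrist"); s=read_state(); pickle.dump(d,open("probe_w.pkl","wb")); cv2.imwrite("pics/probe.png",d["img"])
print(s["eef_pos"],s["time"])
P=cloud(d); hsv=cv2.cvtColor(d["img"],cv2.COLOR_BGR2HSV)
m=(np.hypot(P[...,0]-.497,P[...,1]+.362)<.05)&(P[...,2]>.078)&(P[...,2]<.15)
q=P[m]; v,u=np.nonzero(m); print(len(q),u.min(),u.max(),v.min(),v.max())
for z in np.arange(.075,.14,.005):
    t=q[(q[:,2]>=z)&(q[:,2]<z+.005)]
    if len(t)>5:print(round(z,3),len(t),t.mean(0).round(4),t.min(0).round(4),t.max(0).round(4))
E
```

```text
spot [ 0.54992314 -0.09378763  0.074     ]
[ 0.4894988  -0.35886629  0.27481622] 22.95
1408 308 378 187 248
0.075 71 [ 0.5303 -0.3621  0.0785] [ 0.4985 -0.3974  0.078 ] [ 0.5408 -0.3394  0.0798]
0.08 59 [ 0.5115 -0.3602  0.0823] [ 0.4957 -0.3762  0.08  ] [ 0.5175 -0.3531  0.0847]
0.085 66 [ 0.5098 -0.3602  0.0874] [ 0.4939 -0.3751  0.085 ] [ 0.5153 -0.3531  0.0899]
0.09 65 [ 0.5069 -0.3595  0.0925] [ 0.4903 -0.3754  0.0901] [ 0.5139 -0.3526  0.095 ]
0.095 68 [ 0.5065 -0.36    0.0974] [ 0.4912 -0.3759  0.095 ] [ 0.5119 -0.3525  0.0999]
0.1 72 [ 0.5035 -0.3593  0.1023] [ 0.487  -0.3757  0.1   ] [ 0.5099 -0.3523  0.105 ]
0.105 81 [ 0.502  -0.3588  0.1074] [ 0.4853 -0.3743  0.105 ] [ 0.5087 -0.3521  0.1097]
0.11 76 [ 0.5002 -0.3595  0.1125] [ 0.4838 -0.3745  0.1101] [ 0.5068 -0.3519  0.1149]
0.115 97 [ 0.496  -0.3588  0.1177] [ 0.4794 -0.3747  0.115 ] [ 0.5049 -0.3516  0.12  ]
0.12 162 [ 0.4928 -0.358   0.1224] [ 0.4802 -0.3756  0.12  ] [ 0.503  -0.3515  0.125 ]
0.125 408 [ 0.4902 -0.3626  0.1276] [ 0.479  -0.3747  0.125 ] [ 0.5012 -0.3533  0.13  ]
0.13 183 [ 0.4914 -0.3633  0.1312] [ 0.4845 -0.3714  0.13  ] [ 0.4963 -0.3542  0.1338]
```

View pics/probe.png

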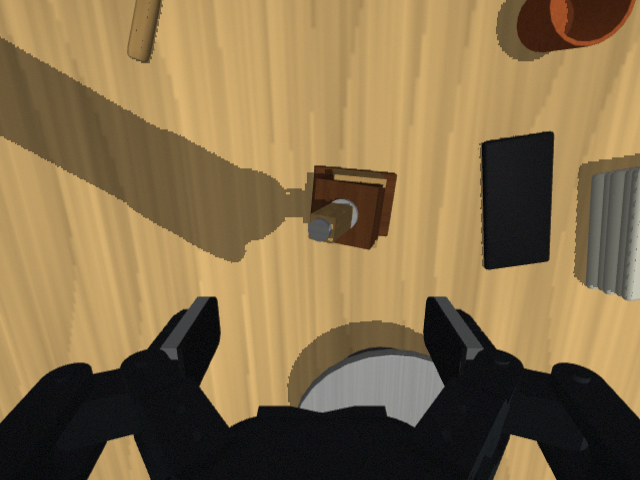

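The probe cap is at (320,228), with the collar at (348,210). The holder's base edge runs from (315,167) to (396,175), so the holder is turned a few degrees clockwise. I'll measure its axis.

```bash
cat > pm.py <<'E'
from h import *
import pickle
d=pickle.load(open("probe_w.pkl","rb")); P=cloud(d); hsv=cv2.cvtColor(d["img"],cv2.COLOR_BGR2HSV)
near=np.hypot(P[...,0]-.52,P[...,1]+.362)<.08
b=P[near&(P[...,2]>.004)&(P[...,2]<.03)]; r=cv2.minAreaRect(b[:,:2].astype(np.float32)); print("base",r,np.median(b[:,2]))
q=P[near&(P[...,2]>.086)&(P[...,2]<.118)]
# two visible faces: split by normal through plane fits (RANSAC)
rng=np.random.default_rng(0); rest=q; N=[]
for k in range(2):
    best=None
    for _ in range(400):
        a,b_,c=rest[rng.choice(len(rest),3,False)]; n=np.cross(b_-a,c-a); L=np.linalg.norm(n)
        if L<1e-6: continue
        n/=L; i=abs((rest-a)@n)<.0008
        if best is None or i.sum()>best.sum(): best=i
    f=rest[best]; m=f.mean(0); n=np.linalg.svd(f-m)[2][2]; n*=np.sign(n[1]) if abs(n[1])>.7 else np.sign(n[0])
    print("face",len(f),m.round(4),n.round(3)); N.append((n,m)); rest=rest[~best]
ax=np.cross(N[0][0],N[1][0]); ax/=np.linalg.norm(ax)*np.sign(ax[2]); print("axis",ax.round(3),"lean",np.arccos(ax[2]),"dir yaw deg",np.degrees(np.arctan2(-ax[1],-ax[0])))
A=np.array([N[0][0],N[1][0],[0,0,1]]); o=lambda z:np.linalg.solve(A,[n@m-.011 for n,m in N]+[z]); print("axis pts",o(.09).round(4),o(.12).round(4))
c=P[near&(P[...,2]>.122)&(hsv[...,1]<70)]; print("cap",len(c),c.mean(0).round(4),c.max(0).round(4)); print("cap plane n",np.linalg.svd(c-c.mean(0))[2][2])
E
python3 pm.py
```

```text
base ((0.5233029127120972, -0.3668687343597412), (0.07140398770570755, 0.08998238295316696), 83.26802062988281) 0.009923821657782508
face 247 [ 0.5085 -0.3646  0.1026] [ 0.935 -0.091  0.342]
face 215 [ 0.4981 -0.3534  0.1027] [0.115 0.993 0.001]
axis [-0.34   0.038  0.94 ] lean 0.3495884925872111 dir yaw deg -6.3939473422237985
axis pts [ 0.5014 -0.3649  0.09  ] [ 0.4905 -0.3637  0.12  ]
cap 37037 [ 0.5059 -0.3504  0.3219] [ 0.564  -0.3392  0.3496]Traceback (most recent call last):
  File "pm.py", line 20, in <module>
    c=P[near&(P[...,2]>.122)&(hsv[...,1]<70)]; print("cap",len(c),c.mean(0).round(4),c.max(0).round(4)); print("cap plane n",np.linalg.svd(c-c.mean(0))[2][2])
                                                                                                                             ~~~~~~~~~~~~~^^^^^^^^^^^^^
    u, s, vh = gufunc(a, signature=signature)
               ~~~~~~^^^^^^^^^^^^^^^^^^^^^^^^
numpy._core._exceptions._ArrayMemoryError: Unable to allocate 10.2 GiB for an array with shape (37037, 37037) and data type float64
```

```bash
python3 - <<'E'
from h import *
th,ps=.35,np.radians(-6.6); s=read_state(); R0=Ro.from_quat(s["eef_rot"])
a=np.array([-np.sin(th)*np.cos(ps),-np.sin(th)*np.sin(ps),np.cos(th)]); y=np.array([np.cos(ps)*np.cos(th),np.sin(ps)*np.cos(th),np.sin(th)]); z=-a
R=Ro.from_matrix(np.stack([np.cross(y,z),y,z],1))
T=np.array([.494,-.3642,.108]); print("axis chk",a)
for back in(.07,0):
    print((R0.inv().apply(T+back*a-s["eef_pos"])/.3).round(4),((R0.inv()*R).as_rotvec()/np.pi).round(4))
print(s["eef_pos"],R.as_quat())
E
```

```text
axis chk [-0.34062534  0.0394117   0.93937271]
[-0.0101 -0.0642  0.3369] [-0.1114 -0.0057  0.0306]
[-0.0181  0.0155  0.556 ] [-0.1114 -0.0057  0.0306]
[ 0.4894988  -0.35886629  0.27481622] [0.73523443 0.65506998 0.11582202 0.12999578]
```

drive_tool:
  plan:
    - [[-0.001, -0.01, 0.04], [-0.02, -0.001, 0.005]]
    - [[-0.003, -0.02, 0.09], [-0.04, -0.002, 0.011]]
    - [[-0.005, -0.035, 0.15], [-0.065, -0.003, 0.018]]
    - [[-0.007, -0.045, 0.21], [-0.09, -0.004, 0.025]]
    - [[-0.009, -0.055, 0.27], [-0.105, -0.005, 0.029]]
    - [[-0.01, -0.064, 0.31], [-0.111, -0.006, 0.031]]
    - [[-0.01, -0.064, 0.33], [-0.111, -0.006, 0.031]]
    - [[-0.01, -0.064, 0.337], [-0.111, -0.006, 0.031]]

```text
time: 23.95
eef_pos: [0.4707, -0.3616, 0.1742]
eef_rot: [0.735, 0.655, 0.115, 0.13]
force: [-0.0, -0.1, 0.5]
gripper_width: 0.0856
grip_force: 0.0
```

```bash
python3 - <<'E'
from h import *
th,ps=.35,np.radians(-6.6); s=read_state(); R0=Ro.from_quat(s["eef_rot"])
R=Ro.from_quat([0.73523443,0.65506998,0.11582202,0.12999578]); T=np.array([.494,-.3642,.108])
print((R0.inv().apply(T-s["eef_pos"])/.3).round(4),((R0.inv()*R).as_rotvec()/np.pi).round(4),s["eef_pos"])
d=get_image("wrist"); P=cloud(d); cv2.imwrite("pics/pre.png",d["img"])
# handle points in tool frame: y extents
Q=R0.inv().apply(P.reshape(-1,3)-s["eef_pos"]); w=P.reshape(-1,3)
hsv=cv2.cvtColor(d["img"],cv2.COLOR_BGR2HSV).reshape(-1,3)
for lo,hi in((.05,.06),(.07,.08),(.08,.09),(.09,.1),(.1,.11)):
    k=(abs(Q[:,0])<.03)&(abs(Q[:,1])<.03)&(Q[:,2]>lo)&(Q[:,2]<hi)
    if k.sum()>10: print(lo,k.sum(),np.percentile(Q[k],1,axis=0).round(4),np.percentile(Q[k],99,axis=0).round(4))
E
```

```text
[ 0.0008 -0.0021  0.2342] [-0.0003  0.0005  0.    ] [ 0.47070289 -0.36164811  0.17424399]
0.05 774 [-0.0096 -0.0104  0.0502] [0.0117 0.011  0.0596]
0.07 206 [ 0.0101 -0.0104  0.0702] [0.0118 0.0107 0.08  ]
0.08 174 [ 0.0099 -0.0102  0.0802] [0.0118 0.011  0.0898]
0.09 160 [ 0.0101 -0.0102  0.0901] [0.0118 0.0108 0.1   ]
0.1 382 [-0.0045 -0.0142  0.1004] [0.0152 0.015  0.1099]
```

drive_tool:
  plan:
    - [[0, 0, 0.05], [0, 0, 0]]
    - [[0, 0, 0.1], [0, 0, 0]]
    - [[0, 0, 0.15], [0, 0, 0]]
    - [[0, 0, 0.19], [0, 0, 0]]
    - [[0, 0, 0.215], [0, 0, 0]]
    - [[0, 0, 0.23], [0, 0, 0]]
    - [[0, 0, 0.233], [0, 0, 0]]
    - [[0, 0, 0.233], [0, 0, 0]]

```text
time: 25.0
eef_pos: [0.4937, -0.3658, 0.1088]
eef_rot: [0.736, 0.654, 0.115, 0.131]
force: [0.1, 0.4, 0.3]
gripper_width: 0.0855
grip_force: 0.0
```

drive_tool:
  plan:
    - [[0, 0, 0], [0, 0, 0]]
    - [[0, 0, 0], [0, 0, 0]]
    - [[0, 0, 0], [0, 0, 0]]
    - [[0, 0, 0], [0, 0, 0]]
    - [[0, 0, 0], [0, 0, 0]]
    - [[0, 0, 0], [0, 0, 0]]
    - [[0, 0, 0], [0, 0, 0]]
    - [[0, 0, 0], [0, 0, 0]]
  grip: -1
  squeeze: 60

```text
time: 26.0
eef_pos: [0.4936, -0.3657, 0.1086]
eef_rot: [0.736, 0.654, 0.115, 0.13]
force: [-2.7, 1.6, 5.3]
gripper_width: 0.0215
grip_force: 59.1
```

drive_tool:
  plan:
    - [[0, 0, -0.01], [0, 0, 0]]
    - [[0, 0, -0.03], [0, 0, 0]]
    - [[0, 0, -0.07], [0, 0, 0]]
    - [[0, 0, -0.12], [0, 0, 0]]
    - [[0, 0, -0.18], [0, 0, 0]]
    - [[0, 0, -0.24], [0, 0, 0]]
    - [[0, 0, -0.29], [0, 0, 0]]
    - [[0, 0, -0.3], [0, 0, 0]]

```text
time: 27.0
eef_pos: [0.4631, -0.3623, 0.1946]
eef_rot: [0.736, 0.654, 0.115, 0.131]
force: [0.7, -0.4, -1.0]
gripper_width: 0.0214
grip_force: 58.6
```

```bash
cat > go.py <<'E'
from h import *
import sys
# shift/turn to bring TCP to a world point with tool straight down, yaw as near as now
x,y,z=map(float,sys.argv[1:4]); s=read_state(); R0=Ro.from_quat(s["eef_rot"])
yy=R0.apply([0,1,0]); yy[2]=0; yy/=np.linalg.norm(yy); zz=np.array([0,0,-1.])
if len(sys.argv)>4: a=np.radians(float(sys.argv[4])); yy=np.array([np.cos(a),np.sin(a),0])
R=Ro.from_matrix(np.stack([np.cross(yy,zz),yy,zz],1))
print((R0.inv().apply(np.array([x,y,z])-s["eef_pos"])/.3).round(4),((R0.inv()*R).as_rotvec()/np.pi).round(4),s["eef_pos"],s["time"],s["gripper_width"])
E
python3 go.py .52 -.25 .25 -1.1
```

```text
[ 0.3934  0.1994 -0.1249] [ 0.1116  0.0063 -0.031 ] [ 0.46309235 -0.36226468  0.19455542] 27.0 0.02144888744600711
```

drive_tool:
  plan:
    - [[0.03, 0.01, -0.05], [0.015, 0.001, -0.004]]
    - [[0.09, 0.04, -0.1], [0.035, 0.002, -0.01]]
    - [[0.17, 0.08, -0.125], [0.06, 0.003, -0.017]]
    - [[0.25, 0.12, -0.125], [0.085, 0.005, -0.024]]
    - [[0.33, 0.16, -0.125], [0.105, 0.006, -0.029]]
    - [[0.38, 0.19, -0.125], [0.1116, 0.0063, -0.031]]
    - [[0.393, 0.199, -0.125], [0.1116, 0.0063, -0.031]]
    - [[0.393, 0.199, -0.125], [0.1116, 0.0063, -0.031]]

```text
time: 28.0
eef_pos: [0.5193, -0.2505, 0.2483]
eef_rot: [0.714, 0.7, -0.0, -0.001]
force: [-0.0, -1.2, -2.0]
gripper_width: 0.0212
grip_force: 58.8
```

```bash
cat > tip.py <<'E'
from h import *
import sys
from wm import top
# probe silhouette points below the gripper, from the three cameras; axis by slices
for n in sys.argv[1:]:
    d=get_image(n); s=read_state(); P=cloud(d); X=np.array(s["eef_pos"])
    m=(np.hypot(P[...,0]-X[0],P[...,1]-X[1])<.025)&(P[...,2]>X[2]-.105)&(P[...,2]<X[2]-.038)
    q=P[m]; print(n,len(q),"tcp",X.round(4),s["time"])
    for k in np.arange(-.1,-.04,.01):
        t=q[(q[:,2]-X[2]>=k)&(q[:,2]-X[2]<k+.01)]
        if len(t)>4:
            print(round(k,3),len(t),"mid-tcp",((t.min(0)+t.max(0))/2-X)[:2].round(4),"ext",np.ptp(t,axis=0)[:2].round(4))
    if len(q): print("lowest",(q[:,2].min()-X[2]).round(4))
    v,u=np.nonzero(m); print(u.min(),u.max(),v.min(),v.max()) if len(u) else 0
    cv2.imwrite(f"pics/tip_{n}.png",d["img"])
E
python3 tip.py side scene wrist; python3 go.py .5499 -.0938 .21
```

```text
side 322 tcp [ 0.519  -0.2509  0.2483] 28.05
-0.09 25 mid-tcp [-0.0034  0.0029] ext [0.0074 0.0069]
-0.08 50 mid-tcp [-0.0038  0.0008] ext [0.0164 0.0132]
-0.07 62 mid-tcp [-0.0033  0.0007] ext [0.0135 0.0138]
-0.06 70 mid-tcp [-0.0047  0.0017] ext [0.0126 0.0147]
-0.05 74 mid-tcp [-0.0052  0.0014] ext [0.025 0.027]
lowest -0.0922
416 436 212 244
scene 165 tcp [ 0.5189 -0.251   0.2485] 28.1
-0.09 12 mid-tcp [0.0029 0.0057] ext [0.0045 0.0041]
-0.08 25 mid-tcp [0.0017 0.0064] ext [0.0148 0.0103]
-0.07 32 mid-tcp [0.0025 0.0054] ext [0.0155 0.012 ]
-0.06 36 mid-tcp [0.0038 0.0054] ext [0.0117 0.0129]
-0.05 30 mid-tcp [0.0042 0.0055] ext [0.0238 0.0248]
lowest -0.0885
213 228 122 144
wrist 792 tcp [ 0.519  -0.251   0.2485] 28.15
-0.08 107 mid-tcp [0.0009 0.0072] ext [0.0147 0.0053]
-0.07 80 mid-tcp [0.001 0.008] ext [0.013 0.004]
-0.05 147 mid-tcp [0.001  0.0091] ext [0.0289 0.0153]
lowest -0.0781
291 352 242 281
[0.5258 0.0923 0.1285] [-0.0005 -0.0002 -0.    ] [ 0.51899548 -0.25097093  0.24848919] 28.15 0.021396497890402606
```

drive_tool:
  plan:
    - [[0.06, 0.01, 0], [0, 0, 0]]
    - [[0.17, 0.03, 0], [0, 0, 0]]
    - [[0.3, 0.05, 0.02], [0, 0, 0]]
    - [[0.42, 0.07, 0.07], [0, 0, 0]]
    - [[0.5, 0.086, 0.13], [0, 0, 0]]
    - [[0.519, 0.089, 0.19], [0, 0, 0]]
    - [[0.519, 0.089, 0.225], [0, 0, 0]]
    - [[0.519, 0.089, 0.235], [0, 0, 0]]

```text
time: 29.15
eef_pos: [0.5488, -0.0958, 0.1774]
eef_rot: [0.714, 0.7, -0.001, -0.001]
force: [0.0, 0.4, -1.5]
gripper_width: 0.0213
grip_force: 58.8
```

```bash
python3 tip.py side wrist; python3 - <<'E'
import cv2,numpy as np
a=cv2.imread("pics/tip_wrist.png"); b=cv2.imread("pics/tip_side.png")
cv2.imwrite("pics/t2.png",np.hstack([cv2.resize(a[150:330,230:410],(400,400),interpolation=2),cv2.resize(b[180:280,310:410],(400,400),interpolation=2)]))
E
```

```text
side 368 tcp [ 0.549  -0.0958  0.1776] 29.2
-0.09 19 mid-tcp [-0.0039  0.0014] ext [0.0068 0.0068]
-0.08 40 mid-tcp [-0.0041  0.0008] ext [0.015  0.0144]
-0.07 43 mid-tcp [-0.0058  0.0011] ext [0.0137 0.0156]
-0.06 44 mid-tcp [-0.0031  0.0003] ext [0.0151 0.0163]
-0.05 56 mid-tcp [-0.0048  0.0013] ext [0.0274 0.0303]
lowest -0.105
357 378 212 252
wrist 3373 tcp [ 0.5492 -0.0957  0.1781] 29.25
-0.08 116 mid-tcp [0.0005 0.0067] ext [0.0152 0.0062]
-0.07 72 mid-tcp [0.0008 0.0083] ext [0.0118 0.0034]
-0.05 200 mid-tcp [0.0008 0.0093] ext [0.0288 0.0146]
lowest -0.105
283 355 206 281
```

View pics/t2.png

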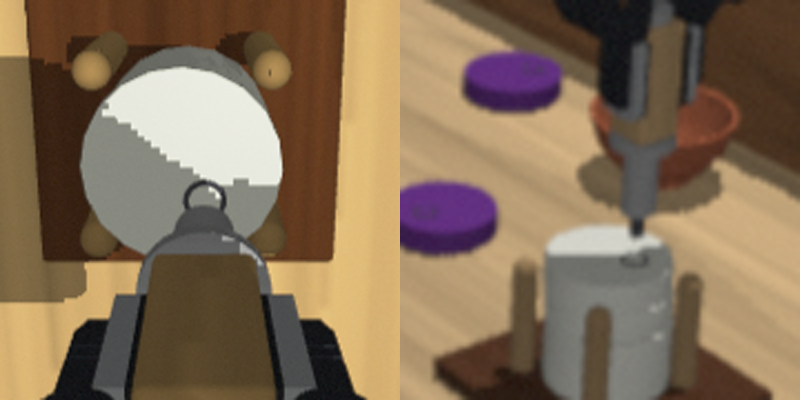

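The wrist crop shows the ring at (206,198) directly ahead of the stem. The side crop shows the tip at (638,232) just above the ring at (634,259). I'll check the offset in the side view.

```bash
python3 - <<'E'
from h import *
d=get_image("side"); s=read_state(); g=cv2.cvtColor(d["img"],cv2.COLOR_BGR2GRAY)
X=np.array(s["eef_pos"])
for lo in(.09,.0905,.092): print(lo,ray(d,369.5,238,X[2]-lo).round(4))
print("ring side",ray(d,368.5,244.75,.0732).round(4), "tcp",X,s["time"])
E
```

```text
0.09 [ 0.5476 -0.0945  0.0885]
0.0905 [ 0.5483 -0.0938  0.088 ]
0.092 [ 0.5502 -0.0918  0.0865]
ring side [ 0.5483 -0.0922  0.0732] tcp [ 0.54942066 -0.09549037  0.17847986] 29.3
```

drive_tool:
  plan:
    - [[0, 0, 0.01], [0, 0, 0]]
    - [[0, 0, 0.02], [0, 0, 0]]
    - [[0, 0, 0.03], [0, 0, 0]]
    - [[0, 0, 0.036], [0, 0, 0]]
    - [[0, 0, 0.042], [0, 0, 0]]
    - [[0, 0, 0.047], [0, 0, 0]]
    - [[0, 0, 0.05], [0, 0, 0]]
    - [[0, 0, 0.05], [0, 0, 0]]

```text
time: 30.3
eef_pos: [0.5494, -0.0945, 0.1632]
eef_rot: [0.714, 0.7, -0.0, -0.001]
force: [-0.7, 0.2, 1.5]
gripper_width: 0.0212
grip_force: 58.9
```

```bash
cat > ck.py <<'E'
from h import *
F=[];Z=[]
for i in range(6):
    d=get_image("side"); s=read_state(); F.append(s["force"]);Z.append(s["eef_pos"])
print("F",np.mean(F,0).round(2),np.std(F,0).round(2),"tcp",np.mean(Z,0).round(4),s["time"])
# length of stem+plunger visible: collar lower rim to disc, from clouds
P=cloud(d);X=np.mean(Z,0); m=(np.hypot(P[...,0]-X[0]+.004,P[...,1]-X[1])<.02)&(P[...,2]>.077)&(P[...,2]<.135)
q=P[m]
for z in np.arange(.077,.135,.004):
    t=q[(q[:,2]>=z)&(q[:,2]<z+.004)]
    if len(t): print(round(z,3),len(t),np.hypot(*np.ptp(t,axis=0)[:2]).round(4))
b=d["img"]; cv2.imwrite("pics/press.png",cv2.resize(b[190:270,320:420],(750,600),interpolation=2))
E
python3 ck.py
```

```text
F [-0.44 -0.05  0.3 ] [0.26 0.61 0.35] tcp [ 0.5494 -0.0945  0.1632] 30.6
0.077 6 0.0081
0.081 3 0.0037
0.085 13 0.0165
0.089 22 0.0187
0.093 15 0.0176
0.097 16 0.0202
0.101 17 0.0182
0.105 20 0.0173
0.109 19 0.0193
0.113 4 0.0063
0.117 22 0.0354
0.121 47 0.0353
0.125 35 0.0323
0.129 29 0.0302
0.133 11 0.0218
```

drive_tool:
  plan:
    - [[0, 0, 0.002], [0, 0, 0]]
    - [[0, 0, 0.004], [0, 0, 0]]
    - [[0, 0, 0.006], [0, 0, 0]]
    - [[0, 0, 0.008], [0, 0, 0]]
    - [[0, 0, 0.009], [0, 0, 0]]
    - [[0, 0, 0.009], [0, 0, 0]]
    - [[0, 0, 0.009], [0, 0, 0]]
    - [[0, 0, 0.009], [0, 0, 0]]

```text
time: 31.6
eef_pos: [0.5493, -0.0945, 0.1604]
eef_rot: [0.714, 0.7, -0.0, -0.001]
force: [-0.4, -0.4, 2.4]
gripper_width: 0.0213
grip_force: 59.0
```

```bash
python3 ck.py | head -5
```

```text
F [-0.23  0.35  2.02] [0.62 0.48 0.41] tcp [ 0.5493 -0.0945  0.1604] 31.9
0.077 5 0.0072
0.081 12 0.0191
0.085 17 0.0182
0.089 20 0.0173
```

View pics/press.png

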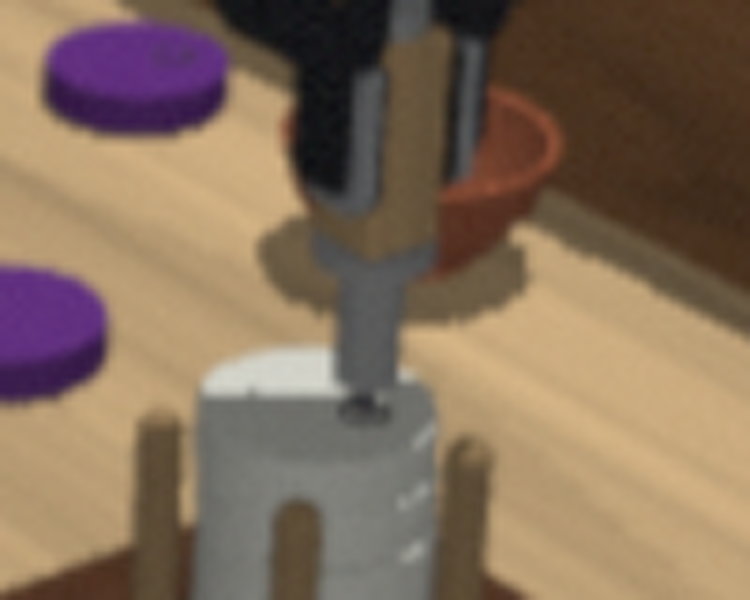

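The tip sits inside the ring at (365,408), plunger about half in, with about 3 N of contact force. Handing in.

```bash
python3 -c "
from cell import *
print(job_done())"
```

```text
the job is handed in; nothing more can be done
None
```

I handed the job in at about 32 s, without a verdict returned: post, spacer and disc are stacked home in the jig, and the probe is held upright in the pencilled ring, its spring tip about half in (about 3 N, estimated).

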